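# Index a round blank to its third stop and hold it

### The job

On the indexing jig, first turn the release knob (the steel one with the long pawl) clockwise until it clicks over, so that the pawl swings clear of the turntable. Then grip the hub knob on the round wooden blank and turn it clockwise by feel, counting the clicks, to the third stop after the one it starts in, without going on past it; finish while still gripping the hub knob, holding the blank still in that stop for boring. Leave the loose things around the jig where they are.

Things in the scene. Friction and masses are not known exactly. Their poses are not given: they have to be found in the camera images.
- jig: indexing jig fixed to the bench by two low red clamps at its far edge: plywood board 220 x 290 mm, 20 mm thick. Origin on the bench; the board's centre is 5 mm to -y of it. At yaw 0 its x points away from the robot, y to the left. Turntable axis at (0, -0.055), release-knob axis at (0, 0.075) in this frame, both vertical.
- index (a joint): turntable angle in rad: 0 at the start (home stop and end of travel), growing clockwise from above. Stops every 0.419 rad (24 deg): first 0.419, second 0.838, third 1.257; travel ends at 2.18. From a stop it resists with up to 0.15 to 0.25 N m, for half the way, then pulls itself into the next stop and stays there if let go. Blocked at home while the pawl is engaged.
- turntable: round wooden blank (120 mm wide, 31 to 49 mm above the bench) on an aluminium plate 132 mm wide, with a black hub knob fixed on top; all turn together. Origin on the axis at bench level, z up. The knob: round foot 46 mm wide, 8 mm high, and on it an upright bar 44 mm long along this body's x, 14 mm thick along y, 57 to 93 mm above the bench; a short white line on top points to +x.
- hub_grip (a point): point on the hub knob's axis where to grip it, 29 mm above the blank, 78 mm above the bench; axes as turntable (bar along x, so close the fingers along y)
- lug_tip (a point): outer end of the small steel lug on the turntable's rim, 86 mm from the turntable axis, 26 mm above the bench; it turns with the hub knob. Six dark pins inlaid in the board on a 90 mm radius mark the stops: the lug points at the first pin at the start and at the fourth pin in the third stop.
- release (a joint): release knob angle in rad: 0 at the start (pawl engaged), growing clockwise from above to its end stop at 1.047 (60 deg, pawl clear). It resists with up to 0.2 to 0.3 N m until it clicks past its detent at 0.52, then pulls itself to 1.047 and stays there.
- release_grip (a point): point on the release knob's axis where to grip it, 78 mm above the bench. Dark steel bar 44 mm long, 14 mm thick, from 57 to 93 mm above the bench, on a steel post 36 mm wide. The point's axes are the jig's at the start and turn with the knob; the bar lies 120 deg anticlockwise (from above) of the point's x axis. Close the fingers across its thickness.
- pawl_tip (a point): free end of the flat steel strut pawl, 101 mm from the release knob's axis and turning with it, 22 to 31 mm above the bench; at the start it stands end-on against the turntable's lug, released it points away from the turntable
- nozzle_cap: small red cone-shaped glue nozzle cap, 20 mm wide, 33 mm high, standing on a corner of the jig's board; bystander; origin at the centre of its underside
- glue_bottle: white plastic glue bottle, 52 mm wide, 150 mm high, standing to the right of the jig; bystander; origin at the centre of its underside
- glue_brush: glue brush with yellow handle, 170 mm long, lying on the bench beyond the jig; bystander
- screwdriver: screwdriver lying on the bench to the left of the jig; bystander
- offcut_a: dark wood offcut, 90 x 38 x 22 mm, lying beside the jig; bystander; origin at the centre of its underside
- offcut_b: pale wood offcut, 70 x 45 x 30 mm, lying beside the jig; bystander; origin at the centre of its underside

How it is judged:
By the outcome, as a careful person would: the job done as asked, in the order asked, and still so for the second after the job is handed in, while the arm keeps its last pose, push and grip.
It also fails if it takes over 51 s, if anything falls off the work surface, if the arm or the gripper's body presses on something with over 40 N, if the wrist force passes 120 N, or if a joint passes its speed limit or range.

### The arm

A 6-joint arm with a two-finger parallel gripper is mounted at the origin on the work surface. World frame = base frame: x ahead of the robot, y to its left, z up, the work surface at z = 0. Lengths are in m, angles in rad, forces in N, time in s.
With the tool pointing down it reaches from about 0.4 to 0.825 m from the base axis. Payload 7 kg.
Tool frame: the origin (TCP) lies on the centre line of the jaws, within the pads' length; the fingertips stand 14 mm ahead of it and the grasp point (between the pads) lies 5 mm behind it; z points along the fingers, y is the line along which they close (so a half turn about z gives the same grasp; the last joint's range is limited). The gripper opens to 88 mm and grips with 3 to 60 N. Pads are 19 mm wide; open, the fingers measure 130 mm over their backs; the gripper's body (78 mm by 193 mm) begins 47 mm behind the grasp point.
Start: joints at [1.555, 0.359, 0.012, 0, -1.224, -0.288], TCP at [0.202, 0.644, 0.241] pointing down, gripper open.
Joint ranges: [-3.07, 3.07], [-1.43, 2.12], [-1.02, 1.25], [-3.03, 1.67], [-3.05, -0], [-3.03, 3.03]. Speed limits (rad/s): [2.39, 2.39, 3.01, 3.14, 3.14, 3.14].

### API

Orientations are given as [roll, pitch, yaw] about the fixed x, y, z axes, in that order (R = Rz(yaw) Ry(pitch) Rx(roll)).
In Python, from station import arm gives the robot as it stands.
- The arm moves only by the tool move_arm, never from a script. Its argument "rows" is a list of rows, each an object with "translation": the shift along the tool's x, y, z in cm, a list of three; "rot": the turn, a rotation vector about the tool's x, y, z in degrees, a list of three; "hand": the closure, from 0 (fully open) to 1 (shut). A call has 1 to 8 rows; each row is the pose to reach, as a shift and turn from the pose commanded when the call began, along the tool's axes at that moment; what a row does not reach only later rows make up. A row lasts 1/12 s, in which the tool goes at most 41.7 mm and 7.16 degrees, less where a joint would pass 70% of its speed; a pose out of reach is approached as far as the arm can. A call with a gripper value outside its range is refused whole. The fingers move at their own pace and stop on an object; "squeeze" is the grip in N (left out, the last holds). Time passes only in rows, so rows that repeat a pose let the fingers close. It gives the time, the measured TCP pose, the force, the opening and the grip force at its end, in the units of the state.
- arm.get_state(): the state, without advancing time (a new reading comes with each control period).
- arm.grab_frame(name): name is "scene" or "side" or "wrist"; returns (picture, depth): 400x640x3 uint8, red, green, blue; 400x640 float32, m along the optical axis (not along the pixel's ray), 0 where there is no reading.
- arm.camera_params(name): a dict with "vfov" (degrees; the focal length in pixels is half the picture's height over the tangent of half this angle, whatever the lens; pixels are square), "cx", "cy" (the principal point, pixels), "k1" (the pictures are not rectified: a ray, as slopes to the right and down, at radius r is drawn at 1 + k1 r^2 times it, then the intrinsics apply), "position" and "orientation" of the camera in the world; the wrist camera has in their place "tool_from_camera" (4x4, takes a point from camera to tool coordinates, whose origin is the TCP and whose axes are the flange's). Camera axes: x right, y down, z forward; pixel columns grow to the right and rows downward; lengths in m; the calibration is good to about 2 mm. A picture is of the moment at which its call begins: read the wrist's pose just before it. camera_params takes no time and is no camera call.
- arm.job_done(): hands the job in; it is judged then, once.
Trained networks look in the newest picture that a camera, given by its name, has taken for a name from the list of things; names that differ only in an ending like _2 or _b are one class to them, and where a whole thing is asked for, a point or a joint stands for the part that bears it (a point fixed in the world has none). Each returns a list of dicts, best first, with "p" (0 to 1); they miss things now and then, are a little off and sometimes report something else, mostly with a low value. They report only what shows in the picture. A call takes as long as a camera call.
- arm.search_frame(label, camera): "point" ([x, y, z] in m, in the coordinates of the camera as it stood for that picture, good to about 4 mm: the middle of the surface that is visible of it).
- arm.pinpoint(label, camera): "point" ([x, y, z] in m, in the coordinates of the camera as it stood for that picture, good to about 4 mm: a listed point, or the origin of a listed thing).
The state is a dict: "t": time; "q": joint angles; "qd": joint speeds; "joint_efforts": joint torques, N m; "eef_pos": TCP position; "ee_rot": TCP orientation; "force": force on the tool from outside, world axes, zero at the start; "moment": the same for the moment, N m; "width": finger opening in m; "gripper_force": force on a finger pad.
Only numpy, scipy, OpenCV 4.12 (cv2) and the standard library are available. Lean on these libraries where they do the work, as an engineer would, in place of code of your own. Each camera call takes 0.05 s, during which the arm holds its last target. There are 200 camera calls.

## Working session

There is one attempt and no reset: what is moved stays moved. The work goes in short steps, Python scripts to look and compute and a tool call to move; the robot and the scene stay as the last step left them, time stands still between calls to the robot, and variables do not carry over. Pictures are saved under pics/ and viewed, at most 10 in all, crops included, and the job is handed in when it is done.

Besides the shell and the picture viewer there is one more tool, called after "Emit:" as a command line: name --argument value ..., lists and objects as JSON in quotes. move_arm: Moves the arm, as the interface text tells. Its arguments: {"type":"object","properties":{"rows":{"type":"array","items":{"type":"object","properties":{"translation":{"type":"array","items":{"type":"number"}},"rot":{"type":"array","items":{"type":"number"}},"hand":{"type":"number"}}}},"squeeze":{"type":"number"}},"required":["rows"]}

```bash
mkdir -p pics
cat > h.py <<'E'
import numpy as np,cv2
from scipy.spatial.transform import Rotation as R
from station import arm
def T(cam):
    p=arm.camera_params(cam)
    if 'position' in p:
        M=np.eye(4);o=np.array(p['orientation'],float)
        M[:3,:3]=o if o.shape==(3,3) else (R.from_euler('xyz',o).as_matrix() if o.size==3 else R.from_quat(o).as_matrix())
        M[:3,3]=p['position'];return M
    s=arm.get_state();M=np.eye(4);M[:3,:3]=rot(s['ee_rot']);M[:3,3]=s['eef_pos']
    return M@np.array(p['tool_from_camera'])
def rot(o):
    o=np.array(o,float)
    return o if o.shape==(3,3) else R.from_euler('xyz',o).as_matrix()
def w(M,p): return (M@np.r_[p,1])[:3]
E
python3 - <<'E'
from h import *
print(arm.get_state());print(arm.camera_params('scene'),arm.camera_params('wrist'))
for c in ['scene','side']:
    M=T(c);im,d=arm.grab_frame(c);cv2.imwrite(f'pics/{c}0.png',im[:,:,::-1])
    for n in ['jig','turntable','hub_grip','lug_tip','release_grip','pawl_tip','nozzle_cap','glue_bottle']:
        r=arm.pinpoint(n,c)[:2]
        print(c,n,[(round(x['p'],2),w(M,x['point']).round(3)) for x in r])
E
```

```text
{'t': 0.0, 'q': array([ 1.55508901e+00,  3.59391562e-01,  1.10453524e-02, -3.28704281e-04,
       -1.22410921e+00, -2.88097763e-01]), 'qd': array([-0.00138542, -0.00081168, -0.00014013, -0.00188803, -0.00155364,
       -0.00015161]), 'joint_efforts': array([-4.48739020e-04, -5.82718492e+01,  2.93047822e+01,  6.99728340e+00,
        6.86799089e-03, -1.69589175e-04]), 'eef_pos': array([0.20182155, 0.64362502, 0.23961764]), 'ee_rot': array([ 3.13991414e+00, -1.75172795e-04, -3.03916878e-01]), 'force': array([ 0.18267023, -0.2379335 ,  0.61948716]), 'moment': array([0.00415402, 0.02325958, 0.05336182]), 'gripper_force': 0.0, 'width': 0.08779922053484701}
{'vfov': 53.55957425120251, 'cx': 317.9828575633236, 'cy': 196.61265706796337, 'k1': -0.025496004151819355, 'position': array([1.23150259, 0.58623783, 0.61860136]), 'orientation': array([-2.14720683, -0.02360217,  2.29017067])} {'vfov': 59.36637532880802, 'cx': 318.65904395889476, 'cy': 202.03898703633112, 'k1': -0.007430664465797167, 'tool_from_camera': array([[ 3.32661037e-04, -9.62250547e-01, -2.72164977e-01,
         7.26686940e-02],
[... 439 characters left out ...]
03, 0.019, 0.076])), (0.17, array([ 0.501,  0.021, -0.   ]))]
scene lug_tip [(0.65, array([0.455, 0.093, 0.027]))]
scene release_grip [(0.67, array([0.547, 0.143, 0.078]))]
scene pawl_tip []
scene nozzle_cap [(0.57, array([0.62 , 0.087, 0.023]))]
scene glue_bottle [(0.55, array([ 0.429, -0.133, -0.001]))]
side jig []
side turntable [(0.94, array([0.504, 0.023, 0.001]))]
side hub_grip [(0.94, array([0.503, 0.021, 0.079]))]
side lug_tip [(0.94, array([0.454, 0.093, 0.027]))]
side release_grip [(0.76, array([0.548, 0.143, 0.079]))]
side pawl_tip [(0.56, array([0.464, 0.088, 0.025]))]
side nozzle_cap [(0.4, array([0.626, 0.086, 0.022]))]
side glue_bottle [(0.55, array([ 0.432, -0.133, -0.002]))]
```

View pics/scene0.png

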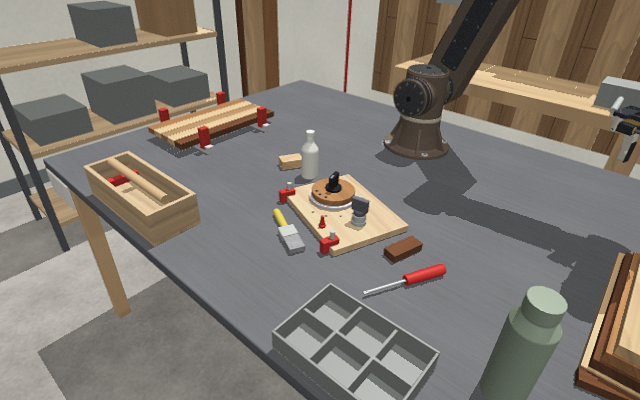

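View pics/side0.png

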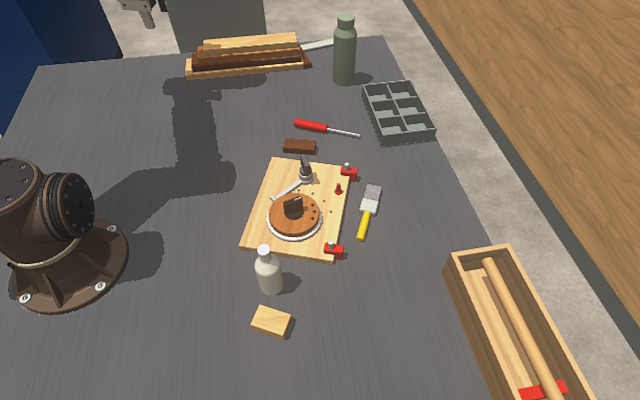

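```bash
cat >> h.py <<'E'
def to(pos,yaw_deg):
    s=arm.get_state();A=rot(s['ee_rot']);B=R.from_euler('xyz',[np.pi,0,np.radians(yaw_deg)]).as_matrix()
    print('t',s['t'],'pos',s['eef_pos'].round(4),'rpy',np.degrees(s['ee_rot']).round(2),'q',s['q'].round(2))
    print('tr cm',(A.T@(np.array(pos)-s['eef_pos'])*100).round(2),'rot',np.degrees(R.from_matrix(A.T@B).as_rotvec()).round(2))
E
python3 -c "
from h import *
to([.53,.11,.25],-80)"
```

```text
t 0.9 pos [0.202  0.6441 0.2406] rpy [-180.     -0.    -17.41] q [ 1.56  0.36  0.01  0.   -1.22 -0.29]
tr cm [47.28 41.15 -0.94] rot [-0.    0.   62.59]
```

Emit:
move_arm --rows '[{"translation": [47.3,41.2,-0.9],"rot": [0,0,62.6],"hand": 0},{"translation": [47.3,41.2,-0.9],"rot": [0,0,62.6],"hand": 0},{"translation": [47.3,41.2,-0.9],"rot": [0,0,62.6],"hand": 0},{"translation": [47.3,41.2,-0.9],"rot": [0,0,62.6],"hand": 0},{"translation": [47.3,41.2,-0.9],"rot": [0,0,62.6],"hand": 0},{"translation": [47.3,41.2,-0.9],"rot": [0,0,62.6],"hand": 0},{"translation": [47.3,41.2,-0.9],"rot": [0,0,62.6],"hand": 0},{"translation": [47.3,41.2,-0.9],"rot": [0,0,62.6],"hand": 0}]'

```text
t: 1.57
eef_pos: [0.3769, 0.3582, 0.2458]
ee_rot: [-3.141, 0.001, -1.31]
force: [1.0, 0.2, 0.4]
width: 0.0877
gripper_force: 0.0
```

```bash
python3 -c "
from h import *
to([.53,.11,.25],-80)"
```

```text
t 1.5667 pos [0.3769 0.3582 0.2458] rpy [-1.7996e+02  4.0000e-02 -7.5030e+01] q [ 1.14  0.1  -0.32  0.   -1.15 -0.88]
tr cm [27.93 -8.38 -0.44] rot [-0.03  0.04  4.97]
```

Emit:
move_arm --rows '[{"translation": [27.5,-8.4,-0.4],"rot": [0,0,5],"hand": 0},{"translation": [27.5,-8.4,-0.4],"rot": [0,0,5],"hand": 0},{"translation": [27.5,-8.4,-0.4],"rot": [0,0,5],"hand": 0},{"translation": [27.5,-8.4,-0.4],"rot": [0,0,5],"hand": 0},{"translation": [27.5,-8.4,-0.4],"rot": [0,0,5],"hand": 0},{"translation": [27.5,-8.4,-0.4],"rot": [0,0,5],"hand": 0},{"translation": [27.5,-8.4,-0.4],"rot": [0,0,5],"hand": 0},{"translation": [27.5,-8.4,-0.4],"rot": [0,0,5],"hand": 0}]'

```text
t: 2.23
eef_pos: [0.5321, 0.1122, 0.2494]
ee_rot: [-3.141, -0.001, -1.395]
force: [-0.2, 0.2, -0.6]
width: 0.0875
gripper_force: 0.0
```

Run:
```python
from h import *
M=T('wrist');im,d=arm.grab_frame('wrist');cv2.imwrite('pics/w0.png',im[:,:,::-1])
for n in ['turntable','hub_grip','lug_tip','release_grip','pawl_tip','nozzle_cap']:
    print(n,[(round(x['p'],2),w(M,x['point']).round(4)) for x in arm.pinpoint(n,'wrist')[:2]])
p=arm.camera_params('wrist');f=200/np.tan(np.radians(p['vfov']/2))
v,u=np.mgrid[:400,:640];x=(u-p['cx'])/f;y=(v-p['cy'])/f;k=1+p['k1']*(x*x+y*y);k=1+p['k1']*(x*x+y*y)/k**2
P=np.stack([x/k*d,y/k*d,d],-1)@M[:3,:3].T+M[:3,3]
m=(d>0)&(P[...,2]>.085)&(P[...,2]<.1)
for c in [(.503,.021),(.5475,.143)]:
    q=P[m&(np.hypot(P[...,0]-c[0],P[...,1]-c[1])<.035)]
    r=cv2.minAreaRect(q[:,:2].astype(np.float32)*1000)
    print(len(q),q[:,2].mean(),cv2.boxPoints(r).round(1).tolist(),r)
to([.5475,.143,.073],-80)
```

```text
turntable [(0.96, array([ 0.5021,  0.0219, -0.0025]))]
hub_grip [(0.82, array([0.4982, 0.0185, 0.0763]))]
lug_tip [(0.76, array([0.4533, 0.0937, 0.0241]))]
release_grip [(0.59, array([0.5452, 0.1437, 0.0816]))]
pawl_tip [(0.75, array([0.466 , 0.0856, 0.025 ]))]
nozzle_cap [(0.52, array([0.6211, 0.0845, 0.0204]))]
936 0.09200899172192341 [[479.70001220703125, 23.299999237060547], [483.3999938964844, 9.800000190734863], [525.4000244140625, 21.299999237060547], [521.7000122070312, 34.79999923706055]] ((502.5653381347656, 22.315975189208984), (43.53398132324219, 14.002007484436035), 15.30361270904541)
718 0.09200637139585949 [[538.2999877929688, 163.3000030517578], [545.2999877929688, 121.0], [558.9000244140625, 123.19999694824219], [551.9000244140625, 165.5]] ((548.6054077148438, 143.25108337402344), (13.786869049072266, 42.83201599121094), 9.408162117004395)
t 2.5833 pos [0.5294 0.1179 0.2495] rpy [-1.7999e+02  1.0000e-02 -7.9600e+01] q [ 0.58  0.13 -0.27 -0.   -1.17 -0.4 ]
tr cm [-2.13 -2.23 17.65] rot [-0.01  0.01  0.4 ]
```

View pics/w0.png

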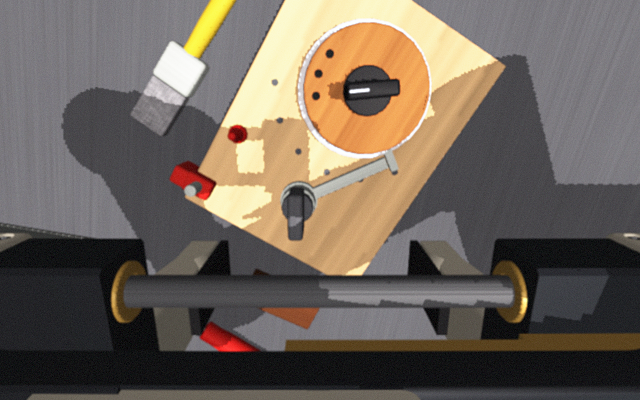

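Emit:
move_arm --rows '[{"translation": [-2.2,-2.2,4],"rot": [0,0,0.6],"hand": 0.5},{"translation": [-2.2,-2.2,8],"rot": [0,0,0.6],"hand": 0.5},{"translation": [-2.2,-2.2,12],"rot": [0,0,0.6],"hand": 0.5},{"translation": [-2.2,-2.2,12],"rot": [0,0,0.6],"hand": 0.5},{"translation": [-2.2,-2.2,12],"rot": [0,0,0.6],"hand": 0.5},{"translation": [-2.2,-2.2,12],"rot": [0,0,0.6],"hand": 0.5}]'

```text
t: 3.08
eef_pos: [0.5483, 0.1433, 0.1311]
ee_rot: [-3.14, -0.0, -1.4]
force: [0.0, -0.2, 1.6]
width: 0.0532
gripper_force: 0.0
```

Run:
```python
from h import *
to([.548,.1433,.073],-80.3)
```

```text
t 3.0833 pos [0.5483 0.1433 0.1311] rpy [-1.7992e+02 -2.0000e-02 -8.0200e+01] q [ 0.6   0.28 -0.38  0.   -0.91 -0.43]
tr cm [-0.01  0.04  5.81] rot [-0.08 -0.02  0.1 ]
```

Emit:
move_arm --rows '[{"translation": [0,0,2],"rot": [0,0,0],"hand": 0.5},{"translation": [0,0,4],"rot": [0,0,0],"hand": 0.5},{"translation": [0,0,5.6],"rot": [0,0,0],"hand": 0.5},{"translation": [0,0,5.6],"rot": [0,0,0],"hand": 0.5},{"translation": [0,0,5.6],"rot": [0,0,0],"hand": 0.5},{"translation": [0,0,5.6],"rot": [0,0,0],"hand": 1},{"translation": [0,0,5.6],"rot": [0,0,0],"hand": 1},{"translation": [0,0,5.6],"rot": [0,0,0],"hand": 1}]' --squeeze 40

```text
t: 3.75
eef_pos: [0.5484, 0.143, 0.075]
ee_rot: [-3.139, 0.001, -1.401]
force: [-1.2, -0.5, 0.2]
width: 0.0291
gripper_force: 0.0
```

Emit:
move_arm --rows '[{"translation": [0,0,0],"rot": [0,0,0],"hand": 1},{"translation": [0,0,0],"rot": [0,0,0],"hand": 1},{"translation": [0,0,0],"rot": [0,0,0],"hand": 1},{"translation": [0,0,0],"rot": [0,0,0],"hand": 1}]' --squeeze 40

```text
t: 4.08
eef_pos: [0.5487, 0.1429, 0.0743]
ee_rot: [-3.139, 0.0, -1.401]
force: [1.8, -1.8, 6.4]
width: 0.0137
gripper_force: 40.9
```

Run:
```python
from h import *
to([.548,.1433,.073],-80.3);s=arm.get_state();print(s['force'],s['moment'])
```

```text
t 4.0833 pos [0.5487 0.1429 0.0743] rpy [-1.7987e+02  2.0000e-02 -8.0300e+01] q [ 0.6   0.35 -0.44  0.   -0.79 -0.43]
tr cm [-0.05  0.06  0.13] rot [-0.13  0.02  0.  ]
[ 1.84321436 -1.84164133  6.3715083 ] [-0.14685087 -0.41755727 -0.30524532]
```

Emit:
move_arm --rows '[{"translation": [0,0,0],"rot": [0,0,4],"hand": 1},{"translation": [0,0,0],"rot": [0,0,8],"hand": 1},{"translation": [0,0,0],"rot": [0,0,12],"hand": 1},{"translation": [0,0,0],"rot": [0,0,16],"hand": 1},{"translation": [0,0,0],"rot": [0,0,20],"hand": 1},{"translation": [0,0,0],"rot": [0,0,24],"hand": 1},{"translation": [0,0,0],"rot": [0,0,28],"hand": 1},{"translation": [0,0,0],"rot": [0,0,32],"hand": 1}]'

```text
t: 4.75
eef_pos: [0.5488, 0.1428, 0.0743]
ee_rot: [-3.14, 0.001, -1.963]
force: [1.7, -1.4, 6.0]
width: 0.014
gripper_force: 41.1
```

Emit:
move_arm --rows '[{"translation": [0,0,0],"rot": [0,0,4],"hand": 1},{"translation": [0,0,0],"rot": [0,0,8],"hand": 1},{"translation": [0,0,0],"rot": [0,0,12],"hand": 1},{"translation": [0,0,0],"rot": [0,0,16],"hand": 1},{"translation": [0,0,0],"rot": [0,0,20],"hand": 1},{"translation": [0,0,0],"rot": [0,0,24],"hand": 1},{"translation": [0,0,0],"rot": [0,0,28],"hand": 1},{"translation": [0,0,0],"rot": [0,0,28],"hand": 1}]'

```text
t: 5.42
eef_pos: [0.5488, 0.1428, 0.0743]
ee_rot: [-3.141, 0.002, -2.452]
force: [1.9, -1.0, 6.1]
width: 0.0138
gripper_force: 41.0
```

Run:
```python
from h import *
to([.548,.1433,.073],-140.3);s=arm.get_state();print(s['force'],s['moment'])
```

```text
t 5.4167 pos [0.5488 0.1428 0.0743] rpy [-1.7994e+02  1.3000e-01 -1.4051e+02] q [ 0.6   0.35 -0.44  0.   -0.79 -1.48]
tr cm [0.04 0.09 0.13] rot [-0.06  0.12 -0.21]
[ 1.94804985 -0.97410031  6.09952424] [-0.20979132 -0.74147449 -0.01544269]
```

Emit:
move_arm --rows '[{"translation": [0,0,0],"rot": [0,0,0],"hand": 0.5},{"translation": [0,0,0],"rot": [0,0,0],"hand": 0.5},{"translation": [0,0,0],"rot": [0,0,0],"hand": 0.5},{"translation": [0,0,0],"rot": [0,0,0],"hand": 0.5},{"translation": [0,0,-3],"rot": [0,0,0],"hand": 0.5},{"translation": [0,0,-7],"rot": [0,0,0],"hand": 0.5},{"translation": [0,0,-11],"rot": [0,0,0],"hand": 0.5},{"translation": [0,0,-15],"rot": [0,0,0],"hand": 0.5}]'

```text
t: 6.08
eef_pos: [0.5468, 0.1421, 0.2245]
ee_rot: [3.141, -0.002, -2.449]
force: [1.1, 0.4, -0.6]
width: 0.0436
gripper_force: 0.0
```

Emit:
move_arm --rows '[{"translation": [0,0,-2],"rot": [0,0,-7],"hand": 0.5},{"translation": [0,0,-2],"rot": [0,0,-14],"hand": 0.5},{"translation": [0,0,-2],"rot": [0,0,-21],"hand": 0.5},{"translation": [0,0,-2],"rot": [0,0,-28],"hand": 0.5},{"translation": [0,0,-2],"rot": [0,0,-35],"hand": 0.5},{"translation": [0,0,-2],"rot": [0,0,-42],"hand": 0.5},{"translation": [0,0,-2],"rot": [0,0,-49],"hand": 0.5},{"translation": [0,0,-2],"rot": [0,0,-56],"hand": 0.5}]'

```text
t: 6.75
eef_pos: [0.5471, 0.1423, 0.2428]
ee_rot: [3.14, -0.0, -1.465]
force: [-0.1, -0.4, 0.2]
width: 0.0436
gripper_force: 0.0
```

Run:
```python
from h import *
to([.503,.022,.20],15.3)
M=T('wrist');im,d=arm.grab_frame('wrist');cv2.imwrite('pics/w1.png',im[:,:,::-1])
for n in ['lug_tip','release_grip','pawl_tip']:
    print(n,[(round(x['p'],2),w(M,x['point']).round(4)) for x in arm.pinpoint(n,'wrist')[:2]])
```

```text
t 6.75 pos [0.5471 0.1423 0.2428] rpy [ 1.7993e+02 -1.0000e-02 -8.3960e+01] q [ 0.6   0.18 -0.23 -0.   -1.16 -0.49]
tr cm [11.5   5.65  4.29] rot [ 6.000e-02  5.000e-02 -9.926e+01]
lug_tip [(0.6, array([0.4571, 0.0941, 0.0217]))]
release_grip [(0.56, array([0.5479, 0.1453, 0.0784]))]
pawl_tip [(0.64, array([0.4561, 0.1867, 0.0244])), (0.58, array([0.5486, 0.2747, 0.0007]))]
```

View pics/w1.png

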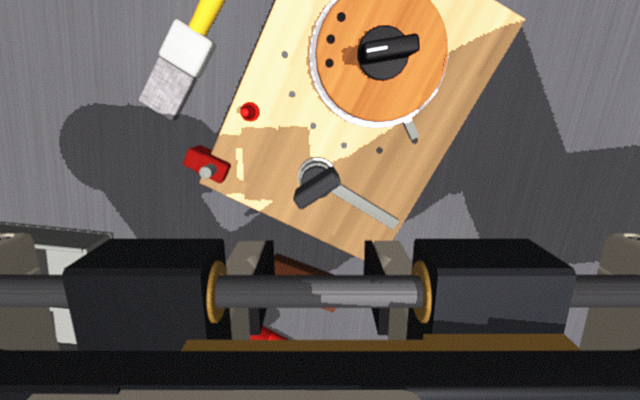

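The pawl, at about (390,220), now points away from the turntable. The lug is still at the first pin, at about (412,132).

Emit:
move_arm --rows '[{"translation": [11.5,5.6,4.3],"rot": [0,0,-7],"hand": 0.5},{"translation": [11.5,5.6,4.3],"rot": [0,0,-14],"hand": 0.5},{"translation": [11.5,5.6,4.3],"rot": [0,0,-21],"hand": 0.5},{"translation": [11.5,5.6,4.3],"rot": [0,0,-28],"hand": 0.5},{"translation": [11.5,5.6,4.3],"rot": [0,0,-35],"hand": 0.5},{"translation": [11.5,5.6,4.3],"rot": [0,0,-42],"hand": 0.5},{"translation": [11.5,5.6,4.3],"rot": [0,0,-49],"hand": 0.5},{"translation": [11.5,5.6,4.3],"rot": [0,0,-56],"hand": 0.5}]'

```text
t: 7.62
eef_pos: [0.5031, 0.0222, 0.2003]
ee_rot: [3.142, 0.0, -0.493]
force: [0.1, 0.9, -0.1]
width: 0.0439
gripper_force: 0.0
```

Emit:
move_arm --rows '[{"translation": [0,0,0],"rot": [0,0,-7],"hand": 0.5},{"translation": [0,0,0],"rot": [0,0,-14],"hand": 0.5},{"translation": [0,0,0],"rot": [0,0,-21],"hand": 0.5},{"translation": [0,0,0],"rot": [0,0,-28],"hand": 0.5},{"translation": [0,0,0],"rot": [0,0,-35],"hand": 0.5},{"translation": [0,0,0],"rot": [0,0,-41],"hand": 0.5},{"translation": [0,0,0],"rot": [0,0,-41],"hand": 0.5},{"translation": [0,0,0],"rot": [0,0,-41],"hand": 0.5}]'

```text
t: 8.28
eef_pos: [0.5031, 0.0225, 0.2003]
ee_rot: [-3.142, 0.0, 0.216]
force: [-0.9, 0.0, -0.5]
width: 0.0438
gripper_force: 0.0
```

Run:
```python
from h import *
M=T('wrist');im,d=arm.grab_frame('wrist')
print([(round(x['p'],2),w(M,x['point']).round(4)) for x in arm.pinpoint('hub_grip','wrist')[:2]])
p=arm.camera_params('wrist');f=200/np.tan(np.radians(p['vfov']/2))
v,u=np.mgrid[:400,:640];x=(u-p['cx'])/f;y=(v-p['cy'])/f;k=1+p['k1']*(x*x+y*y);k=1+p['k1']*(x*x+y*y)/k**2
P=np.stack([x/k*d,y/k*d,d],-1)@M[:3,:3].T+M[:3,3]
m=(d>0)&(P[...,2]>.085)&(P[...,2]<.1)
q=P[m&(np.hypot(P[...,0]-.503,P[...,1]-.022)<.035)]
if len(q)>20: print(len(q),cv2.minAreaRect(q[:,:2].astype(np.float32)*1000))
to([.5028,.0222,.073],15.3)
```

```text
[(0.86, array([0.5023, 0.0169, 0.0768]))]
1036 ((502.28192138671875, 22.044036865234375), (43.40580368041992, 13.982356071472168), 15.266852378845215)
t 8.3833 pos [0.5032 0.0225 0.2003] rpy [-1.800e+02  1.000e-02  1.242e+01] q [ 0.44  0.11 -0.42 -0.   -1.05  1.35]
tr cm [-0.04  0.02 12.73] rot [-0.    0.01 -2.88]
```

Emit:
move_arm --rows '[{"translation": [-0.1,0,3],"rot": [0,0,-2.9],"hand": 0.5},{"translation": [-0.1,0,6],"rot": [0,0,-2.9],"hand": 0.5},{"translation": [-0.1,0,8],"rot": [0,0,-2.9],"hand": 0.5},{"translation": [-0.1,0,10],"rot": [0,0,-2.9],"hand": 0.5},{"translation": [-0.1,0,11.5],"rot": [0,0,-2.9],"hand": 0.5},{"translation": [-0.1,0,12.5],"rot": [0,0,-2.9],"hand": 0.5},{"translation": [-0.1,0,12.5],"rot": [0,0,-2.9],"hand": 0.5},{"translation": [-0.1,0,12.5],"rot": [0,0,-2.9],"hand": 0.5}]'

```text
t: 9.05
eef_pos: [0.5023, 0.0222, 0.0753]
ee_rot: [3.141, 0.001, 0.271]
force: [0.5, -0.7, 0.7]
width: 0.0435
gripper_force: 0.0
```

Emit:
move_arm --rows '[{"translation": [0,0,0],"rot": [0,0,0],"hand": 1},{"translation": [0,0,0],"rot": [0,0,0],"hand": 1},{"translation": [0,0,0],"rot": [0,0,0],"hand": 1},{"translation": [0,0,0],"rot": [0,0,0],"hand": 1},{"translation": [0,0,0],"rot": [0,0,0],"hand": 1},{"translation": [0,0,0],"rot": [0,0,0],"hand": 1},{"translation": [0,0,0],"rot": [0,0,0],"hand": 1},{"translation": [0,0,0],"rot": [0,0,0],"hand": 1}]' --squeeze 40

```text
t: 9.72
eef_pos: [0.5028, 0.0212, 0.0759]
ee_rot: [3.14, -0.0, 0.272]
force: [3.0, -8.2, 0.7]
width: 0.0133
gripper_force: 40.0
```

Run:
```python
from h import *
to([.5028,.0222,.073],15.3);s=arm.get_state();print(s['force'],s['moment'],s['joint_efforts'])
```

```text
t 9.7167 pos [0.5028 0.0212 0.0759] rpy [ 1.7992e+02 -3.0000e-02  1.5590e+01] q [ 0.43  0.25 -0.57  0.   -0.74  1.41]
tr cm [ 0.03 -0.09  0.29] rot [ 0.08 -0.03  0.29]
[ 3.04238029 -8.24369083  0.69015337] [-2.78866838 -1.06401405 -0.16715987] [  4.33525845 -41.37045622  21.13961041   3.0176264    0.2331776
   0.17867855]
```

Emit:
move_arm --rows '[{"translation": [0,0.1,0],"rot": [0,0,3],"hand": 1},{"translation": [0,0.1,0],"rot": [0,0,6],"hand": 1},{"translation": [0,0.1,0],"rot": [0,0,9],"hand": 1},{"translation": [0,0.1,0],"rot": [0,0,12],"hand": 1},{"translation": [0,0.1,0],"rot": [0,0,15],"hand": 1},{"translation": [0,0.1,0],"rot": [0,0,18],"hand": 1},{"translation": [0,0.1,0],"rot": [0,0,21],"hand": 1},{"translation": [0,0.1,0],"rot": [0,0,24],"hand": 1}]' --squeeze 50

```text
t: 10.38
eef_pos: [0.5028, 0.0211, 0.0759]
ee_rot: [3.142, -0.001, -0.149]
force: [-0.7, -2.3, 2.9]
width: 0.0135
gripper_force: 50.0
```

Emit:
move_arm --rows '[{"translation": [0,0,0],"rot": [0,0,0],"hand": 1},{"translation": [0,0,0],"rot": [0,0,0],"hand": 1},{"translation": [0,0,0],"rot": [0,0,0],"hand": 1}]'

```text
t: 10.63
eef_pos: [0.5029, 0.0211, 0.0759]
ee_rot: [3.141, -0.001, -0.145]
force: [0.3, -2.9, 5.4]
width: 0.0137
gripper_force: 50.0
```

Run:
```python
from h import *
to([.5028,.0222,.073],15.5-24);s=arm.get_state();print(s['force'],s['moment'],s['joint_efforts'][5])
M=T('side');arm.grab_frame('side')
L=[w(M,x['point']) for x in arm.pinpoint('lug_tip','side')[:2]]
print(L,[np.degrees(np.arctan2(l[1]-.022,l[0]-.5028)) for l in L])
```

```text
t 10.6333 pos [0.5029 0.0211 0.0759] rpy [ 1.7999e+02 -4.0000e-02 -8.2800e+00] q [ 0.43  0.25 -0.57  0.   -0.74  0.99]
tr cm [-0.02 -0.11  0.29] rot [ 0.01 -0.04  0.22]
[ 0.28132954 -2.94563095  5.42072855] [-0.98758792  0.1779524  -0.05111641] 0.02302129694726318
[array([0.45670597, 0.18791901, 0.02663873])] [np.float64(105.52584803361785)]
```

Emit:
move_arm --rows '[{"translation": [0,0,0],"rot": [0,0,3],"hand": 1},{"translation": [0,0,0],"rot": [0,0,6],"hand": 1},{"translation": [0,0,0],"rot": [0,0,9],"hand": 1},{"translation": [0,0,0],"rot": [0,0,12],"hand": 1},{"translation": [0,0,0],"rot": [0,0,15],"hand": 1},{"translation": [0,0,0],"rot": [0,0,18],"hand": 1},{"translation": [0,0,0],"rot": [0,0,21],"hand": 1},{"translation": [0,0,0],"rot": [0,0,24],"hand": 1}]'

```text
t: 11.4
eef_pos: [0.5028, 0.0211, 0.0758]
ee_rot: [-3.141, -0.001, -0.566]
force: [-1.0, -3.5, 5.9]
width: 0.0136
gripper_force: 50.0
```

Emit:
move_arm --rows '[{"translation": [0,0,0],"rot": [0,0,0],"hand": 1},{"translation": [0,0,0],"rot": [0,0,0],"hand": 1},{"translation": [0,0,0],"rot": [0,0,3],"hand": 1},{"translation": [0,0,0],"rot": [0,0,6],"hand": 1},{"translation": [0,0,0],"rot": [0,0,9],"hand": 1},{"translation": [0,0,0],"rot": [0,0,12],"hand": 1},{"translation": [0,0,0],"rot": [0,0,15],"hand": 1},{"translation": [0,0,0],"rot": [0,0,18],"hand": 1}]'

```text
t: 12.07
eef_pos: [0.5028, 0.0211, 0.0759]
ee_rot: [-3.141, -0.001, -0.88]
force: [-1.2, -2.9, 6.2]
width: 0.0135
gripper_force: 50.0
```

Emit:
move_arm --rows '[{"translation": [0,0,0],"rot": [0,0,3],"hand": 1},{"translation": [0,0,0],"rot": [0,0,6],"hand": 1},{"translation": [0,0,0],"rot": [0,0,6],"hand": 1},{"translation": [0,0,0],"rot": [0,0,6],"hand": 1},{"translation": [0,0,0],"rot": [0,0,6],"hand": 1}]'

```text
t: 12.48
eef_pos: [0.5028, 0.0211, 0.0758]
ee_rot: [-3.141, -0.001, -0.982]
force: [-0.6, -2.0, 7.0]
width: 0.0141
gripper_force: 50.0
```

Run:
```python
from h import *
to([.5028,.0222,.073],15.5-72);s=arm.get_state();print(s['force'],s['moment'],s['joint_efforts'][5],s['width'])
for c in ['side','scene']:
    M=T(c);im,_=arm.grab_frame(c)
    L=[(x['p'],w(M,x['point'])) for x in arm.pinpoint('lug_tip',c)]
    print(c,[(round(p,2),l.round(3),np.degrees(np.arctan2(l[1]-.022,l[0]-.5028)).round(1)) for p,l in L])
    y,x=(150,220) if c=='side' else (150,250)
    cv2.imwrite(f'pics/{c}1.png',cv2.resize(im[y:y+130,x:x+180,::-1],None,fx=4,fy=4))
```

```text
t 12.4833 pos [0.5028 0.0211 0.0758] rpy [-1.7998e+02 -3.0000e-02 -5.6280e+01] q [ 0.43  0.25 -0.57  0.   -0.74  0.15]
tr cm [-0.09 -0.06  0.28] rot [-0.02 -0.03  0.22]
[-0.64605824 -1.96314921  6.99988827] [-1.03130131  0.16713139 -0.04300976] 0.019023967324756086 0.014070635412155332
side [(0.57, array([0.555, 0.092, 0.029]), np.float64(53.3))]
scene [(0.62, array([0.558, 0.091, 0.026]), np.float64(51.3)), (0.36, array([0.549, 0.14 , 0.075]), np.float64(68.6))]
```

View pics/side1.png

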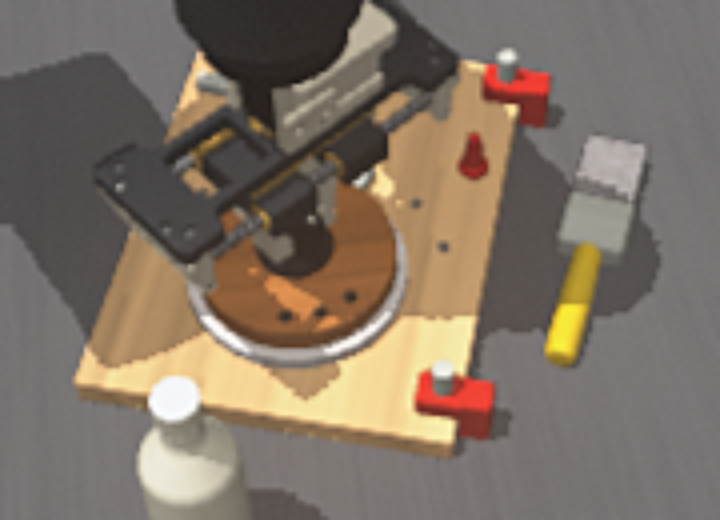

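View pics/scene1.png

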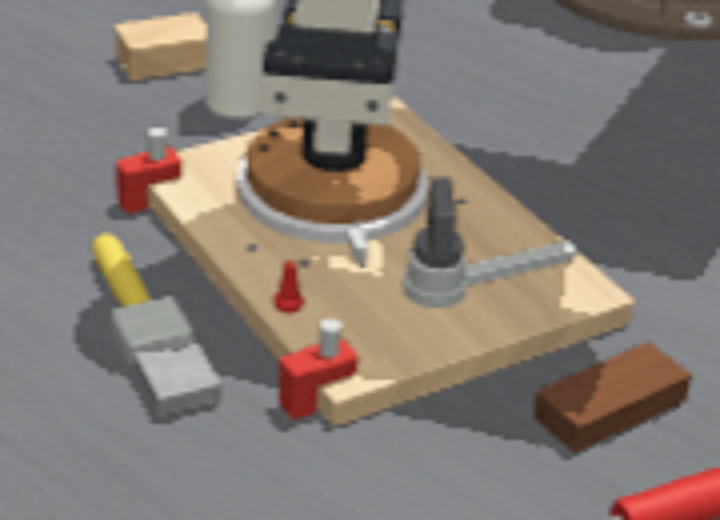

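Both views agree: the lug, at about (360,245) in the scene crop, has turned about 72° and covers the fourth pin. Pins five and six are still visible ahead of it, and the pawl is clear.

```bash
python3 -c "
from station import arm
print(arm.job_done())"
```

```text
the job is handed in; nothing more can be done
None
```

The job is handed in: I turned the release knob until the pawl swung clear, then turned the blank clockwise to the third stop, where the gripper still holds the hub knob; the loose things I could see around the jig look undisturbed.

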